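# Change the spool on the kitchen twine stand

## Task

The spool on the twine stand has run out: lift the bare one off the spindle and put it down on the worktop clear of the stand. The full spool lies on its side: stand it upright on the worktop and let it go, then take it again by its top end, so that the hand stays clear of the pot, and lower it gently over the spindle until it sits fully down in the stand. Leave the blue-lidded tub, the brown jar and the scissors where they are.

Things in the scene. Friction and masses are not known exactly. Their poses are not given: they have to be found in the camera images.
- twine_stand: Fixed steel twine stand: round foot 116 mm across, on it a round open pot (outside diameter 86 mm, inside 81 mm, rim 46 mm above the worktop) with a brass eyelet on its front, and a steel spindle 19 mm thick upright in its middle, tapered over its last 10 mm, tip 112 mm above the worktop. Origin: centre of the underside, on the spindle's axis; z up.
- stand_seat (a point): Point on the spindle's axis at the pot's inner floor, 12 mm above the worktop, on which a seated spool's lower flange rests.
- empty_spool: Empty spool, 50 g: two pale wooden flange discs (62 mm across, 7 mm thick) on a bare cardboard core 33 mm thick; 90 mm long over all, with a 24 mm bore right through. It starts on the spindle; its top flange is then 102 mm above the worktop. Origin: centre of its lower end face; z along its axis to the other end.
- empty_spool_mid (a point): Middle of the empty spool, on its axis, 45 mm from either end.
- full_spool: Full spool, about 160 g: the same two pale wooden flanges (62 mm across, 7 mm thick), 90 mm long over all, 24 mm bore right through, wound full with off-white twine to 57 mm diameter. It starts lying on its side on the worktop, its axis 31 mm up. Both ends are alike: either may be down. Origin: centre of one end face; z along its axis to the other end.
- full_spool_mid (a point): Middle of the full spool, on its axis, 45 mm from either end.
- blue_tub: Closed white tub with a blue lid, 69 mm across, 66 mm high. Bystander. Origin: centre of its underside; z up.
- brown_jar: Dark brown stoneware jar with a lid, 72 mm across, 87 mm high. Bystander. Origin: centre of its underside; z up.
- scissors: Kitchen scissors lying flat, 76 x 158 x 9 mm, long side along their y. Bystander. Origin: centre of the underside.
Mind the look-alikes: they are no part of the job. Leave any turquoise look-alike of the empty_spool alone.

How it is judged:
By the outcome, as a careful person would: the job done as asked, in the order asked, and still so for the second after the job is handed in, with the robot touching nothing.
It also fails if it takes over 67 s, if anything falls off the work surface, if the arm or the gripper's body presses on something with over 40 N, if the wrist force passes 120 N, or if a joint passes its speed limit or range.

## Robot

A 6-joint arm with a two-finger parallel gripper is mounted at the origin on a cart in front of the work surface, level with it; the furniture and walls round the work are solid. World frame = base frame: x ahead of the robot, y to its left, z up, the work surface at z = 0. Lengths are in m, angles in rad, forces in N, time in s.
With the tool pointing down it reaches from about 0.375 to 0.9 m from the base axis. Payload 3.1 kg.
Tool frame: the origin (TCP) lies midway between the tips of the shut fingers; the grasp point (between the pads) lies 19 mm behind it; z points along the fingers, y is the line along which they close (so a half turn about z gives the same grasp; the last joint's range is limited). The gripper opens to 87 mm and grips with 3 to 60 N. Pads are 19 mm wide; open, the fingers measure 117 mm over their backs; the gripper's body (75 mm by 190 mm) begins 51 mm behind the grasp point.
Start: joints at [-1.28, 0.527, 1.433, -0, 1.181, -0.178], TCP at [0.283, -0.557, 0.223] pointing down, gripper open.
Joint ranges: [-3.08, 3.08], [-0.75, 2.2], [0.22, 2.44], [-1.43, 4.57], [0, 2.65], [-2.85, 2.85]. Speed limits (rad/s): [2.79, 2.79, 3.14, 3.14, 3.14, 3.14].

## Interface

Orientations are given as a unit quaternion [x, y, z, w].
In Python, from rig import robot gives the robot as it stands.
- The arm moves only by the shell command python3 -m jog 'ROWS' [FORCE]. ROWS is a JSON object of lists of equal length, an entry for each row: "dp": the shift along the tool's x, y, z in mm, a list of three; "delta_rot": the turn, a rotation vector about the tool's x, y, z in rad, a list of three; "gripper": the opening, from -1 (shut) to 1 (fully open). A call has 1 to 12 rows; each row is the pose to reach, as a shift and turn from the pose commanded when the call began, along the tool's axes at that moment; what a row does not reach only later rows make up. A row lasts 1/10 s, in which the tool goes at most 50 mm and 8.59 degrees, less where a joint would pass 70% of its speed; a pose out of reach is approached as far as the arm can. A call with a gripper value outside its range is refused whole. The fingers move at their own pace and stop on an object; FORCE is the grip in N (left out, the last holds). Time passes only in rows, so rows that repeat a pose let the fingers close. It gives the time, the measured TCP pose, the force, the opening and the grip force at its end, in the units of the state.
- robot.get_obs(): the state, without advancing time (a new reading comes with each control period).
- robot.camera(name): name is "side" or "top"; returns the picture (400x640x3 uint8, red, green, blue); there is no depth.
- robot.camera_model(name): a dict with "fx", "fy", "cx", "cy" (pixels), "xyz" and "orientation" of the camera in the world. Camera axes: x right, y down, z forward; pixel columns grow to the right and rows downward; lengths in m; the calibration is good to about 2 mm. A picture is of the moment at which its call begins. camera_model takes no time and is no camera call.
- robot.hand_in(): hands the job in; it is judged then, once.
Trained networks look in the newest picture that a camera, given by its name, has taken for a name from the list of things; names that differ only in an ending like _2 or _b are one class to them, and where a whole thing is asked for, a point or a joint stands for the part that bears it (a point fixed in the world has none). Each returns a list of dicts, best first, with "score" (0 to 1); they miss things now and then, are a little off and sometimes report something else, mostly with a low value. They report only what shows in the picture. A call takes as long as a camera call. They do not tell look-alikes from the thing itself.
- robot.search_frame(name, camera): "rect" ([left, top, right, bottom] in pixels, round what is visible of it).
The state is a dict: "time": time; "q": joint angles; "joint_velocities": joint speeds; "joint_torque": joint torques, N m; "position": TCP position; "tool_rot": TCP orientation; "ft_force": force on the tool from outside, world axes, zero at the start; "moment": the same for the moment, N m; "grip_width": finger opening in m; "grip_force": force on a finger pad.
Only numpy, scipy, OpenCV 4.12 (cv2) and the standard library are available. Lean on these libraries where they do the work, as an engineer would, in place of code of your own. Each camera call takes 0.05 s, during which the arm holds its last target. There are 200 camera calls.

## Working session

There is one attempt and no reset: what is moved stays moved. The work goes in short steps, Python scripts to look and compute and a shell command to move; the robot and the scene stay as the last step left them, time stands still between calls to the robot, and variables do not carry over. Pictures are saved under pics/ and viewed, at most 10 in all, crops included, and the job is handed in when it is done.

```bash
mkdir -p pics; ls; python3 - <<'E'
from rig import robot
import cv2,numpy as np
for c in("top","side"):
    im=robot.camera(c); cv2.imwrite(f"pics/{c}0.png",im[:,:,::-1]); print(c,robot.camera_model(c))
    for n in("twine_stand","empty_spool","full_spool","blue_tub","brown_jar","scissors"):
        print(n,[(np.round(d["rect"]).tolist(),round(d["score"],2)) for d in robot.search_frame(n,c)])
o=robot.get_obs();print(o["time"],o["position"],o["tool_rot"],o["grip_width"])
E
```

```text
pics
top {'fx': 399.7225489820776, 'fy': 399.7225489820776, 'cx': 323.2314395269749, 'cy': 209.2528651119774, 'xyz': array([0.31541929, 0.09505086, 1.13718676]), 'orientation': array([-0.6962722 ,  0.7126093 , -0.05591303,  0.06532028])}
twine_stand [([282.0, 211.0, 322.0, 251.0], 0.82)]
empty_spool [([286.0, 210.0, 310.0, 239.0], 0.82), ([391.0, 192.0, 416.0, 219.0], 0.68)]
full_spool [([426.0, 212.0, 462.0, 240.0], 0.8)]
blue_tub [([331.0, 173.0, 358.0, 203.0], 0.7), ([288.0, 213.0, 310.0, 239.0], 0.7)]
brown_jar [([225.0, 179.0, 252.0, 204.0], 0.69)]
scissors [([193.0, 206.0, 230.0, 252.0], 0.89), ([282.0, 209.0, 321.0, 248.0], 0.57), ([428.0, 212.0, 462.0, 235.0], 0.45)]
side {'fx': 372.82393710503464, 'fy': 372.82393710503464, 'cx': 315.17050440409764, 'cy': 209.9892085594426, 'xyz': array([0.367713  , 0.98275474, 0.43389179]), 'orientation': array([-0.07442198,  0.82376614, -0.56000657,  0.04757472])}
twine_stand [([311.0, 210.0, 359.0, 263.0], 0.57), ([256.0, 249.0, 290.0, 294.0], 0.4)]
empty_spool [([322.0, 180.0, 334.0, 213.0], 0.79), ([321.0, 208.0, 350.0, 245.0], 0.59)]
full_spool [([340.0, 179.0, 363.0, 202.0], 0.71)]
blue_tub [([294.0, 205.0, 316.0, 235.0], 0.81)]
brown_jar [([257.0, 250.0, 291.0, 296.0], 0.9), ([338.0, 177.0, 364.0, 200.0], 0.26)]
scissors [([279.0, 299.0, 354.0, 337.0], 0.94)]
0.7 [ 0.28296478 -0.55722105  0.22255188] [ 9.72529594e-01  2.32779269e-01 -1.22727985e-05 -1.91890626e-05] 0.08665324901023541
```

View pics/top0.png

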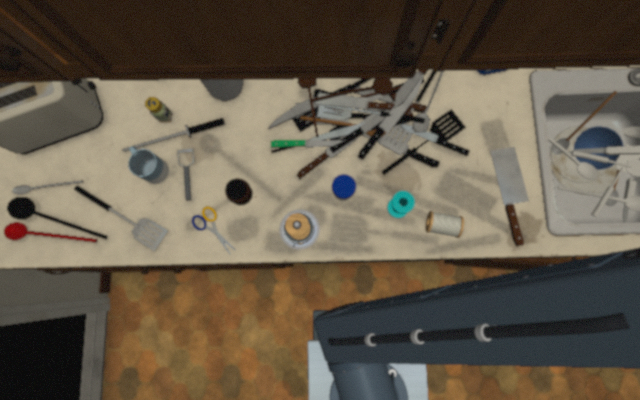

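View pics/side0.png

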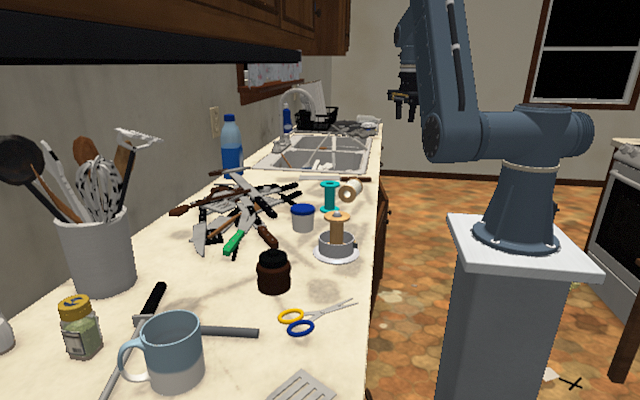

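The top view shows the stand with the bare spool at about (300,229), and the full spool lying at about (444,222) with its axis roughly along image x. The turquoise look-alike is at (401,204), the tub at (344,187), the jar at (238,191) and the scissors at (212,228). The side view agrees. Next I'll enlarge a crop and compute positions.

```bash
cat > h.py <<'E'
import numpy as np,cv2
from scipy.spatial.transform import Rotation as R
from rig import robot
def w(c,u,v,z):
    m=robot.camera_model(c); d=R.from_quat(m["orientation"]).apply([(u-m["cx"])/m["fx"],(v-m["cy"])/m["fy"],1])
    p=np.array(m["xyz"]); return (p+d*(z-p[2])/d[2])
def px(c,P):
    m=robot.camera_model(c); q=R.from_quat(m["orientation"]).inv().apply(np.array(P)-m["xyz"])
    return np.array([m["cx"]+m["fx"]*q[0]/q[2],m["cy"]+m["fy"]*q[1]/q[2]])
E
python3 - <<'E'
from h import *
im=cv2.imread("pics/top0.png"); s=cv2.imread("pics/side0.png")
a=cv2.resize(im[170:260,270:470],None,fx=4,fy=4,interpolation=2)
b=cv2.resize(s[170:270,250:370],None,fx=5,fy=5,interpolation=2)[:, :600]
b=cv2.resize(s[172:228,270:370],None,fx=4,fy=4,interpolation=2)
b2=cv2.resize(s[204:268,270:370],None,fx=4,fy=4,interpolation=2)[:224]
cv2.imwrite("pics/crop.png",np.vstack([a,np.hstack([b,b2])]))
p=np.array
for n,u,v,z in(("stand foot",300,230,0),("rim",300,229.5,.046),("flange",298,226,.102),("full",444,222.5,.031),("fullL",427,222,.031),("fullR",462,223,.031),("turq",401,204,.05),("tub",344,187,.066),("jar",238,191,.087),("sc",212,228,0)):
    print(n,w("top",u,v,z).round(3))
E
```

```text
stand foot [0.454 0.176 0.   ]
rim [0.45  0.173 0.046]
flange [0.452 0.174 0.102]
full [ 0.462 -0.227  0.031]
fullL [ 0.464 -0.18   0.031]
fullR [ 0.459 -0.277  0.031]
turq [ 0.514 -0.107  0.05 ]
tub [0.562 0.049 0.066]
jar [0.553 0.336 0.087]
sc [0.466 0.429 0.   ]
```

View pics/crop.png

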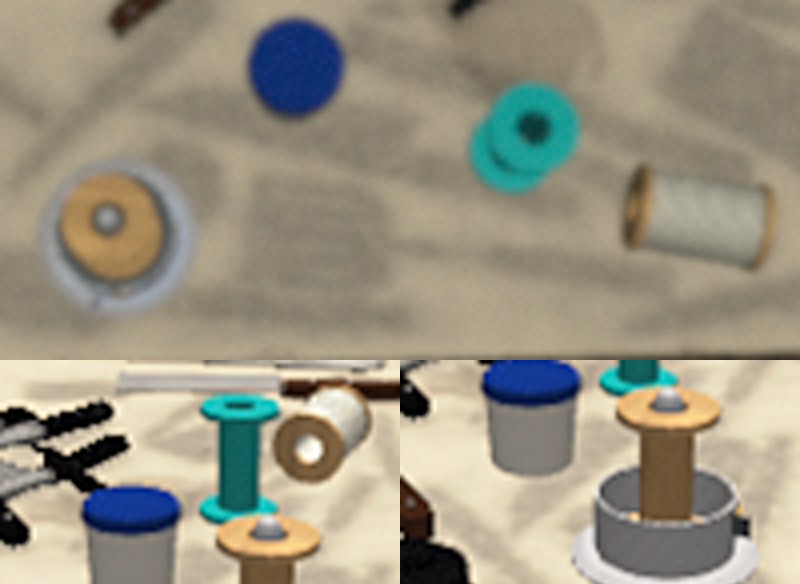

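```bash
cat >> h.py <<'E'
def yaw(a): # tool down, tool x at world yaw a
    return R.from_matrix(np.column_stack([[np.cos(a),np.sin(a),0],[np.sin(a),-np.cos(a),0],[0,0,-1]]))
def to(P,rot=None,frm=None):  # from commanded pose frm=(pos,Rot) or measured
    o=robot.get_obs(); p,q=frm or (o["position"],R.from_quat(o["tool_rot"]))
    print("dp",q.inv().apply(np.array(P)-p).__mul__(1e3).round(1), "rot",((q.inv()*(rot or q)).as_rotvec()).round(3))
E
python3 - <<'E'
from h import *
from scipy.optimize import least_squares
t=np.linspace(0,2*np.pi,60)
def disc(c,a,z,h,rad):
    n=np.array([np.cos(a),np.sin(a),0]);s=np.array([-n[1],n[0],0]);u=np.array([0,0,1])
    return np.array([px("top",c+n*k+rad*(np.cos(x)*s+np.sin(x)*u)) for k in h for x in t])
def bb(q): return np.r_[q.min(0),q.max(0)]
obs=np.r_[np.array([624,163,656,250])/4+[270,170,270,170],np.array([746,184,777,270])/4+[270,170,270,170]]
def f(v):
    c=np.array([v[0],v[1],.031]);return np.r_[bb(disc(c,v[2],0,(.038,.045),.031)),bb(disc(c,v[2],0,(-.038,-.045),.031))]-obs+.375
r=least_squares(f,[.46,-.227,1.5],x_scale=[.01,.01,.1],diff_step=1e-4);print(r.x,r.fun.round(1))
x,y,a=r.x
print("grasp pt",x+.018*np.cos(a),y+.018*np.sin(a))
# stand: fit circles from crop; foot, flange
for n,u,v,z in(("foot",117,236,.004),("flange",112,226,.102),("tip",108,218,.112)):
    print(n,w("top",u/4+270-.375,v/4+170-.375,z).round(4))
for k,(u,v,z) in dict(knifetip=(519,243,.01),kn2=(510,205,.01),edge=(444,261,0)).items(): print(k,w("top",u,v,z).round(3))
to([.46,-.2,.25],yaw(np.pi/2))
E
```

```text
Traceback (most recent call last):
  File "h.py", line 8, in px
    m=robot.camera_model(c); q=R.from_quat(m["orientation"]).inv().apply(np.array(P)-m["xyz"])
ValueError: time passes only in moves, steps and waits
```

```bash
sed -i 's/^def w/_M={k:robot.camera_model(k) for k in("top","side")}\ndef w/; s/m=robot.camera_model(c)/m=_M[c]/' h.py
python3 - <<'E'
from h import *
from scipy.optimize import least_squares
t=np.linspace(0,2*np.pi,60)
def disc(c,a,h,rad=.031):
    n=np.array([np.cos(a),np.sin(a),0]);s=np.array([-n[1],n[0],0]);u=np.array([0,0,1])
    return np.array([px("top",c+n*k+rad*(np.cos(x)*s+np.sin(x)*u)) for k in h for x in t])
def bb(q): return np.r_[q.min(0),q.max(0)]
obs=np.r_[624,163,656,250,746,184,777,270]/4+np.tile([270,170],4)
def f(v):
    c=np.array([v[0],v[1],.031]);return np.r_[bb(disc(c,v[2],(.038,.045))),bb(disc(c,v[2],(-.038,-.045)))]-obs+.375
r=least_squares(f,[.46,-.227,1.5],x_scale=[.01,.01,.1],diff_step=1e-3);print(r.x,r.fun.round(1))
x,y,a=r.x
print("grasp pt",x+.018*np.cos(a),y+.018*np.sin(a))
for n,u,v,z in(("foot",117,236,.004),("flange",112,226,.102),("tip",108,218,.112)):
    print(n,w("top",u/4+270-.375,v/4+170-.375,z).round(4))
for k,(u,v,z) in dict(knifetip=(519,243,.01),kn2=(510,205,.01),edge=(444,261,0)).items(): print(k,w("top",u,v,z).round(3))
to([.46,-.2,.25],yaw(np.pi/2))
E
```

```text
[ 0.45809829 -0.22870344  1.38645418] [-0.1 -0.1  0.5  0.5 -1.4 -0.7  0.9  0.3]
grasp pt 0.4613976831144393 -0.21100841307374055
foot [0.4576 0.1788 0.004 ]
flange [0.452  0.1747 0.102 ]
tip [0.4559 0.1765 0.112 ]
knifetip [ 0.402 -0.438  0.01 ]
kn2 [ 0.51  -0.424  0.01 ]
edge [ 0.357 -0.228  0.   ]
dp [ 319.6 -238.4  -27.4] rot [-0.    -0.    -1.101]
```

```bash
python3 -m jog '{"dp":[[320,-238,-27],[320,-238,-27],[320,-238,-27],[320,-238,-27],[320,-238,-27],[320,-238,-27],[320,-238,-27],[320,-238,-27],[320,-238,-27],[320,-238,-27]],"delta_rot":[[0,0,-1.101],[0,0,-1.101],[0,0,-1.101],[0,0,-1.101],[0,0,-1.101],[0,0,-1.101],[0,0,-1.101],[0,0,-1.101],[0,0,-1.101],[0,0,-1.101]],"gripper":[1,1,1,1,1,1,1,1,1,1]}'
python3 -c "
from h import *
print(robot.get_obs()['q']);to([.453,.1755,.16],yaw(np.pi/2))"
```

```text
time: 1.7
position: [0.461, -0.1992, 0.2499]
tool_rot: [0.706, 0.708, -0.0, 0.0]
ft_force: [-0.4, -0.6, 0.8]
grip_width: 0.087
grip_force: 0.0
[-6.30388952e-01  3.27024627e-01  1.70238601e+00 -6.53477529e-04
  1.11129262e+00 -6.33152767e-01]
dp [374.8  -6.9  89.5] rot [0.    0.001 0.003]
```

```bash
python3 -m jog '{"dp":[[375,-7,90],[375,-7,90],[375,-7,90],[375,-7,90],[375,-7,90],[375,-7,90],[375,-7,90],[375,-7,90],[375,-7,90],[375,-7,90]],"delta_rot":[[0,0,0],[0,0,0],[0,0,0],[0,0,0],[0,0,0],[0,0,0],[0,0,0],[0,0,0],[0,0,0],[0,0,0]],"gripper":[1,1,1,1,1,1,1,1,1,1]}'
python3 -c "
from h import *
to([.453,.1755,.079],yaw(np.pi/2))"
```

```text
time: 2.7
position: [0.4541, 0.1739, 0.1592]
tool_rot: [0.707, 0.707, -0.0, 0.0]
ft_force: [0.3, -0.4, 0.3]
grip_width: 0.0874
grip_force: 0.0
dp [ 1.7 -1.  80.2] rot [-0.     0.001 -0.   ]
```

```bash
python3 -m jog '{"dp":[[1,-1,40],[1,-1,70],[1,-1,80],[1,-1,80],[1,-1,80],[1,-1,80],[1,-1,80],[1,-1,80],[1,-1,80],[1,-1,80]],"delta_rot":[[0,0,0],[0,0,0],[0,0,0],[0,0,0],[0,0,0],[0,0,0],[0,0,0],[0,0,0],[0,0,0],[0,0,0]],"gripper":[1,1,1,1,0.1,0.1,0.1,0.1,0.1,0.1]}' 20
```

```text
time: 3.7
position: [0.4548, 0.1762, 0.0805]
tool_rot: [0.707, 0.707, 0.002, 0.002]
ft_force: [3.3, 0.5, 5.3]
grip_width: 0.0611
grip_force: 20.1
```

```bash
python3 - <<'E'
from h import *
im=robot.camera("top")[170:260,250:400];s=robot.camera("side")[160:280,250:410]
cv2.imwrite("pics/g1.png",np.hstack([cv2.resize(im,(500,300),interpolation=2),cv2.resize(s,(300,300*120//160),interpolation=2)[:225].copy() if 0 else cv2.resize(s,(300,300),interpolation=2)])[:,:,::-1])
E
```

```text
(no output)
```

View pics/g1.png

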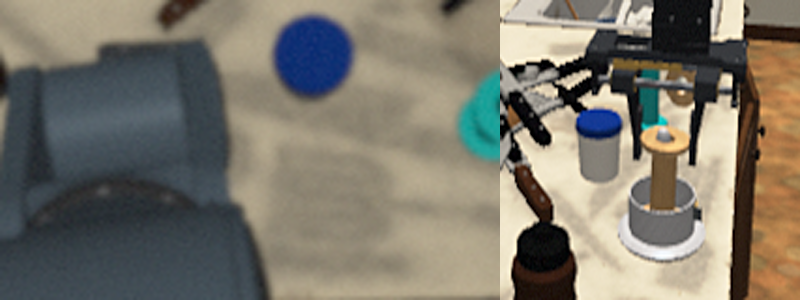

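```bash
python3 -m jog '{"dp":[[0,0,-30],[0,0,-70],[0,0,-110],[0,0,-120],[0,0,-120],[-40,-4,-120],[-90,-8,-120],[-130,-10,-120],[-146,-10,-120],[-146,-10,-120],[-146,-10,-120]],"delta_rot":[[0,0,0],[0,0,0],[0,0,0],[0,0,0],[0,0,0],[0,0,0],[0,0,0],[0,0,0],[0,0,0],[0,0,0],[0,0,0]],"gripper":[0.1,0.1,0.1,0.1,0.1,0.1,0.1,0.1,0.1,0.1,0.1]}'; python3 - <<'E'
from h import *
im=robot.camera("top")[150:270,250:450];s=robot.camera("side")[140:280,250:410]
cv2.imwrite("pics/g2.png",np.hstack([cv2.resize(im,(450,270),interpolation=2),cv2.resize(s,(309,270),interpolation=2)])[:,:,::-1])
E
```

```text
time: 4.9
position: [0.4409, 0.0302, 0.1979]
tool_rot: [0.708, 0.707, -0.001, -0.002]
ft_force: [0.4, 0.7, -1.0]
grip_width: 0.0609
grip_force: 20.3
```

View pics/g2.png

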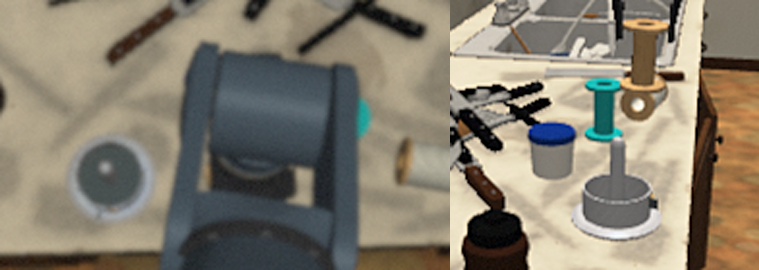

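The bare spool hangs upright from the fingers and the stand's spindle is clear. I'll lower it about 130 mm onto the worktop.

```bash
python3 -m jog '{"dp":[[0,0,40],[0,0,80],[0,0,110],[0,0,120],[0,0,125],[0,0,128],[0,0,130],[0,0,130],[0,0,130],[0,0,130],[0,0,130],[0,0,130]],"delta_rot":[[0,0,0],[0,0,0],[0,0,0],[0,0,0],[0,0,0],[0,0,0],[0,0,0],[0,0,0],[0,0,0],[0,0,0],[0,0,0],[0,0,0]],"gripper":[0.1,0.1,0.1,0.1,0.1,0.1,0.1,0.1,0.1,0.6,1,1]}'
python3 -c "
from h import *
im=robot.camera('top');cv2.imwrite('pics/st.png',im[:,:,::-1])
g=cv2.cvtColor(im,cv2.COLOR_RGB2GRAY)
c=cv2.resize(g[200:260,270:330],None,fx=8,fy=8,interpolation=2)
print(cv2.HoughCircles(c,cv2.HOUGH_GRADIENT,1.5,5,param1=60,param2=25,minRadius=100,maxRadius=180))
to([.4614,-.2110,.2],yaw(1.386))
"
```

```text
time: 6.2
position: [0.4427, 0.0297, 0.0698]
tool_rot: [0.707, 0.707, 0.0, 0.0]
ft_force: [-0.1, -1.0, 0.5]
grip_width: 0.0775
grip_force: 0.0
None
dp [-240.8   18.9 -130.2] rot [0.    0.    0.185]
```

```bash
python3 -m jog '{"dp":[[0,0,0],[0,0,-30],[0,0,-80],[-40,4,-130],[-90,8,-130],[-140,12,-130],[-190,16,-130],[-241,19,-130],[-241,19,-130],[-241,19,-130]],"delta_rot":[[0,0,0],[0,0,0],[0,0,0],[0,0,0],[0,0,0.1],[0,0,0.185],[0,0,0.185],[0,0,0.185],[0,0,0.185],[0,0,0.185]],"gripper":[1,1,1,1,1,1,1,1,1,1]}'
python3 - <<'E'
from h import *
s=robot.camera("side"); im=robot.camera("top")
cv2.imwrite("pics/g3.png",np.hstack([cv2.resize(im[200:260,265:365],(450,270),interpolation=2),cv2.resize(s[140:280,250:410],(309,270),interpolation=2)])[:,:,::-1])
to([.4614,-.2110,.012],yaw(1.386))
E
```

```text
time: 7.25
position: [0.4615, -0.2131, 0.1993]
tool_rot: [0.771, 0.637, 0.0, 0.0]
ft_force: [0.2, 0.8, 0.6]
grip_width: 0.0869
grip_force: 0.0
dp [ -1.4   1.4 187. ] rot [-0.002 -0.002 -0.   ]
```

View pics/g3.png

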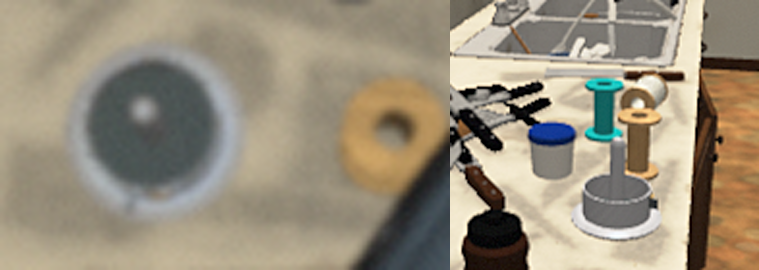

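The bare spool stands on the worktop beside the stand. Now down onto the full spool.

```bash
python3 -c "
from h import *
for n,u,v,z in(('foot',298.8,228.5,.004),('rim',298.4,226.7,.046),('tip',296.4,223.8,.110)): print(n,w('top',u,v,z).round(4))"
python3 -m jog '{"dp":[[-1,1,50],[-1,1,100],[-1,1,150],[-1,1,175],[-1,1,186],[-1,1,187],[-1,1,187],[-1,1,187],[-1,1,187],[-1,1,187],[-1,1,187]],"delta_rot":[[0,0,0],[0,0,0],[0,0,0],[0,0,0],[0,0,0],[0,0,0],[0,0,0],[0,0,0],[0,0,0],[0,0,0],[0,0,0]],"gripper":[1,1,1,1,1,1,0,0,0,0,0]}' 45
```

```text
foot [0.458 0.179 0.004]
rim [0.4577 0.1769 0.046 ]
tip [0.4571 0.1772 0.11  ]
time: 8.45
position: [0.4625, -0.2126, 0.0133]
tool_rot: [0.769, 0.639, 0.0, 0.0]
ft_force: [-0.3, -0.1, 4.2]
grip_width: 0.0561
grip_force: 44.9
```

```bash
cat >> h.py <<'E'
def horiz(b,pitch=0): # tool z horizontal at yaw b, tool x up, closing horizontal
    z=np.array([np.cos(b),np.sin(b),0]);x=np.array([0,0,1.]);return R.from_matrix(np.column_stack([x,np.cross(z,x),z]))
E
python3 - <<'E'
from h import *
o=robot.get_obs();print(o["q"].round(3))
for b in(1.386,1.1):
  z=np.array([np.cos(b),np.sin(b),0]); to(np.array([.43,-.16,.16])+.019*z,horiz(b))
E
```

```text
[-0.651  0.728  1.869 -0.     0.543 -0.465]
dp [  64.6  -41.5 -146.8] rot [1.000e-03 1.571e+00 0.000e+00]
dp [  63.9  -36.2 -146.8] rot [-0.223  1.559  0.225]
```

```bash
python3 -m jog '{"dp":[[0,0,-40],[0,0,-80],[10,-10,-120],[20,-20,-147],[30,-30,-147],[50,-36,-147],[65,-40,-147],[65,-40,-147],[65,-40,-147],[65,-40,-147],[65,-40,-147],[65,-40,-147]],"delta_rot":[[0,0,0],[0,0,0],[0,0.14,0],[0,0.28,0],[0,0.42,0],[0,0.56,0],[0,0.7,0],[0,0.84,0],[0,0.98,0],[0,1.12,0],[0,1.26,0],[0,1.4,0]],"gripper":[0,0,0,0,0,0,0,0,0,0,0,0]}'; python3 - <<'E'
from h import *
o=robot.get_obs();print(o["q"].round(3))
for b in(1.386,1.1):
  z=np.array([np.cos(b),np.sin(b),0]); to(np.array([.43,-.16,.16])+.019*z,horiz(b))
E
```

```text
time: 9.65
position: [0.4352, -0.1426, 0.159]
tool_rot: [0.588, 0.488, 0.497, -0.411]
ft_force: [-0.1, -0.3, -1.5]
grip_width: 0.0559
grip_force: 44.8
[-1.05   0.965  1.682  0.714  1.781 -1.251]
dp [ 1.2 -1.9  0.7] rot [0.002 0.168 0.001]
dp [ 1.   3.5 -0. ] rot [-0.283  0.167  0.025]
```

```bash
python3 -m jog '{"dp":[[0,1,0],[1,3,0],[1,3,0],[1,3,0]],"delta_rot":[[-0.09,0.06,0.01],[-0.19,0.11,0.02],[-0.283,0.167,0.025],[-0.283,0.167,0.025]],"gripper":[0,0,0,0]}'; python3 - <<'E'
from h import *
b=1.1
z=np.array([np.cos(b),np.sin(b),0]); to(np.array([.43,-.16,.09])+.019*z,horiz(b))
s=robot.camera("side"); im=robot.camera("top")
cv2.imwrite("pics/g4.png",np.hstack([cv2.resize(im[170:270,350:530],(486,270),interpolation=2),cv2.resize(s[120:260,290:450],(309,270),interpolation=2)])[:,:,::-1])
E
```

```text
time: 10.05
position: [0.4367, -0.1413, 0.1596]
tool_rot: [0.604, 0.368, 0.602, -0.371]
ft_force: [0.2, -0.2, -1.9]
grip_width: 0.0562
grip_force: 44.8
dp [-69.6   2.8  -0.7] rot [ 0.001  0.001 -0.005]
```

View pics/g4.png

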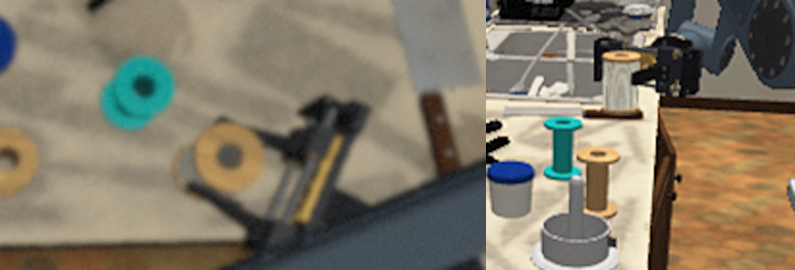

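The full spool is held upright with its flanges level, and the hand is clear of the turquoise spool. I'll lower it and watch the force.

```bash
python3 -m jog '{"dp":[[-30,0,0],[-60,0,0],[-75,0,0],[-83,0,0],[-88,0,0],[-92,0,0],[-92,0,0]],"delta_rot":[[0,0,0],[0,0,0],[0,0,0],[0,0,0],[0,0,0],[0,0,0],[0,0,0]],"gripper":[0,0,0,0,0,0,0]}'
```

```text
time: 10.85
position: [0.4379, -0.1418, 0.0688]
tool_rot: [0.603, 0.371, 0.602, -0.37]
ft_force: [0.3, -0.6, -1.5]
grip_width: 0.0557
grip_force: 44.8
```

```bash
python3 -m jog '{"dp":[[-2,0,0],[-4,0,0],[-6,0,0],[-6,0,0],[-6,0,0]],"delta_rot":[[0,0,0],[0,0,0],[0,0,0],[0,0,0],[0,0,0]],"gripper":[0,0,0,0,0]}'; python3 - <<'E'
from h import *
s=robot.camera("side"); im=robot.camera("top")
cv2.imwrite("pics/g5.png",np.hstack([cv2.resize(im[170:270,350:530],(378,210),interpolation=2),cv2.resize(s[140:230,300:420],(400,300),interpolation=2)[:210]])[:,:,::-1])
E
```

```text
time: 11.35
position: [0.4378, -0.1417, 0.0626]
tool_rot: [0.603, 0.371, 0.602, -0.37]
ft_force: [-0.3, 0.7, -1.3]
grip_width: 0.0554
grip_force: 44.8
```

```bash
python3 -m jog '{"dp":[[-1,0,0],[-2,0,0],[-3,0,0],[-3,0,0]],"delta_rot":[[0,0,0],[0,0,0],[0,0,0],[0,0,0]],"gripper":[0,0,0,0]}'
```

```text
time: 11.85
position: [0.4378, -0.1417, 0.06]
tool_rot: [0.603, 0.37, 0.602, -0.37]
ft_force: [-0.5, -0.5, 0.7]
grip_width: 0.0559
grip_force: 44.8
```

```bash
python3 -m jog '{"dp":[[-1,0,0],[-1,0,0],[-1,0,0]],"delta_rot":[[0,0,0],[0,0,0],[0,0,0]],"gripper":[0,0,0]}'
```

```text
time: 12.15
position: [0.4377, -0.1416, 0.0599]
tool_rot: [0.602, 0.37, 0.603, -0.37]
ft_force: [-0.6, -1.2, 4.9]
grip_width: 0.0558
grip_force: 44.8
```

Contact: upward force of about 5 N at a grasp height of 60 mm. I'll release, then back off along the fingers.

```bash
python3 -m jog '{"dp":[[0,0,0],[0,0,0],[0,0,0],[0,0,0],[0,0,0],[0,0,-15],[0,0,-40],[0,0,-70],[0,0,-90],[0,0,-90]],"delta_rot":[[0,0,0],[0,0,0],[0,0,0],[0,0,0],[0,0,0],[0,0,0],[0,0,0],[0,0,0],[0,0,0],[0,0,0]],"gripper":[0.4,0.7,1,1,1,1,1,1,1,1]}'; python3 - <<'E'
from h import *
print(robot.get_obs()["q"].round(2))
s=robot.camera("side"); im=robot.camera("top")
cv2.imwrite("pics/g6.png",np.hstack([cv2.resize(im[170:270,350:500],(450,300),interpolation=2),cv2.resize(s[140:230,300:420],(350,262),interpolation=2).repeat(1,0) if 0 else cv2.resize(s[140:230,300:405],(350,300),interpolation=2)])[:,:,::-1])
print([(np.round(d["rect"],1).tolist(),round(d["score"],2)) for d in robot.search_frame("full_spool","top")])
E
```

```text
time: 13.15
position: [0.3965, -0.2256, 0.0581]
tool_rot: [0.605, 0.371, 0.602, -0.367]
ft_force: [1.5, 0.2, 0.3]
grip_width: 0.0871
grip_force: 0.0
[-1.29  1.24  1.64  0.77  1.76 -1.39]
[([406.1, 225.1, 440.0, 250.1], 0.61)]
```

View pics/g6.png

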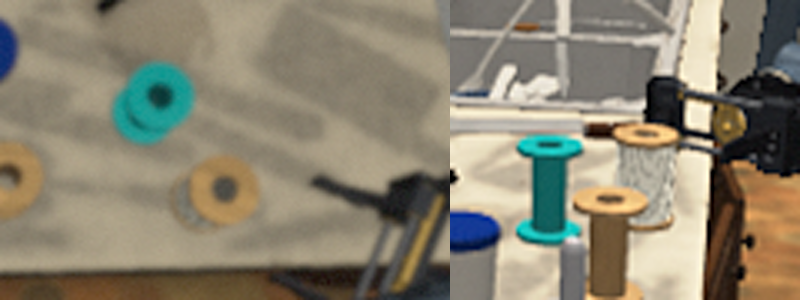

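```bash
python3 - <<'E'
from h import *
print(w("top",424.3,233.0,.09).round(4))
to([.43,-.16,.2],yaw(1.1))
E
```

```text
[ 0.4275 -0.1565  0.09  ]
dp [141.1   1.5  69.4] rot [-3.000e-03 -1.569e+00  1.000e-03]
```

```bash
python3 -m jog '{"dp":[[45,0,0],[90,0,0],[130,0,0],[141,1,10],[141,1,30],[141,1,50],[141,1,69],[141,1,69],[141,1,69],[141,1,69],[141,1,69],[141,1,69]],"delta_rot":[[0,0,0],[0,-0.14,0],[0,-0.28,0],[0,-0.42,0],[0,-0.56,0],[0,-0.7,0],[0,-0.84,0],[0,-0.98,0],[0,-1.12,0],[0,-1.26,0],[0,-1.4,0],[0,-1.54,0]],"gripper":[1,1,1,1,1,1,1,1,1,1,1,1]}'; python3 - <<'E'
from h import *
print(robot.get_obs()["q"].round(2))
to([.429,-.1585,.0675],yaw(1.1))
E
```

```text
time: 14.5
position: [0.4286, -0.1588, 0.1999]
tool_rot: [0.851, 0.524, 0.01, -0.006]
ft_force: [-1.4, -0.1, -0.7]
grip_width: 0.0869
grip_force: 0.0
[-0.62  0.34  1.87  0.03  0.94 -0.17]
dp [ -2.6   0.3 132.4] rot [-0.    -0.023  0.004]
```

```bash
python3 -m jog '{"dp":[[-1,0,0],[-2,0,50],[-2,0,100],[-2,0,125],[-3,0,132],[-3,0,132],[-3,0,132],[-3,0,132],[-3,0,132],[-3,0,132],[-3,0,132]],"delta_rot":[[0,-0.023,0.004],[0,-0.023,0.004],[0,-0.023,0.004],[0,-0.023,0.004],[0,-0.023,0.004],[0,-0.023,0.004],[0,-0.023,0.004],[0,-0.023,0.004],[0,-0.023,0.004],[0,-0.023,0.004],[0,-0.023,0.004]],"gripper":[1,1,1,1,1,1,0.2,0.1,0.1,0.1,0.1]}' 30; python3 - <<'E'
from h import *
to([.43,-.15,.20],yaw(1.1)); to([.458,.175,.20],yaw(1.1))
E
```

```text
time: 15.6
position: [0.4298, -0.1601, 0.0683]
tool_rot: [0.853, 0.522, 0.002, -0.001]
ft_force: [-1.4, 0.0, 5.4]
grip_width: 0.0605
grip_force: 30.3
dp [   9.7   -4.4 -131.6] rot [ 0.001 -0.005 -0.002]
dp [ 311.8 -127.4 -130.2] rot [ 0.001 -0.005 -0.002]
```

```bash
python3 -m jog '{"dp":[[0,0,-30],[0,0,-80],[0,0,-130],[0,0,-135],[40,-16,-135],[85,-35,-135],[130,-53,-135],[175,-71,-135],[220,-90,-135],[265,-108,-135],[300,-122,-135],[312,-127,-135]],"delta_rot":[[0,0,0],[0,0,0],[0,0,0],[0,0,0],[0,0,0],[0,0,0],[0,0,0],[0,0,0],[0,0,0],[0,0,0],[0,0,0],[0,0,0]],"gripper":[0.1,0.1,0.1,0.1,0.1,0.1,0.1,0.1,0.1,0.1,0.1,0.1]}'; python3 -m jog '{"dp":[[0,0,0],[0,0,0]],"delta_rot":[[0,0,0],[0,0,0]],"gripper":[0.1,0.1]}';python3 - <<'E'
from h import *
s=robot.camera("side"); im=robot.camera("top")
cv2.imwrite("pics/full1.png",s[:,:,::-1])
cv2.imwrite("pics/g7.png",np.hstack([cv2.resize(im[170:270,250:400],(360,240),interpolation=2),cv2.resize(s[140:270,290:400],(440,520),interpolation=2)[:520]])[:,:,::-1] if 0 else cv2.resize(s[160:270,290:390],None,fx=5,fy=5,interpolation=2)[:,:,::-1])
to([.458,.175,.20],yaw(1.1))
for z in(.112,.102,.07,.046):print(z,((px("side",[.457,.177,z])-[290,160])*5+2).round())
print("bore bottom",((px("side",[.457,.177,.133])-[290,160])*5+2).round())
E
```

```text
time: 16.8
position: [0.4576, 0.1781, 0.2032]
tool_rot: [0.852, 0.523, 0.002, -0.002]
ft_force: [0.4, 0.8, -1.3]
grip_width: 0.0606
grip_force: 30.3
time: 17.0
position: [0.4577, 0.1741, 0.2035]
tool_rot: [0.853, 0.522, 0.001, -0.002]
ft_force: [-0.5, 0.2, -1.1]
grip_width: 0.0605
grip_force: 30.3
dp [ 1.2 -0.8  3.8] rot [-0.001 -0.004 -0.004]
0.112 [240. 255.]
0.102 [239. 275.]
0.07 [237. 338.]
0.046 [236. 383.]
bore bottom [241. 213.]
```

View pics/g7.png

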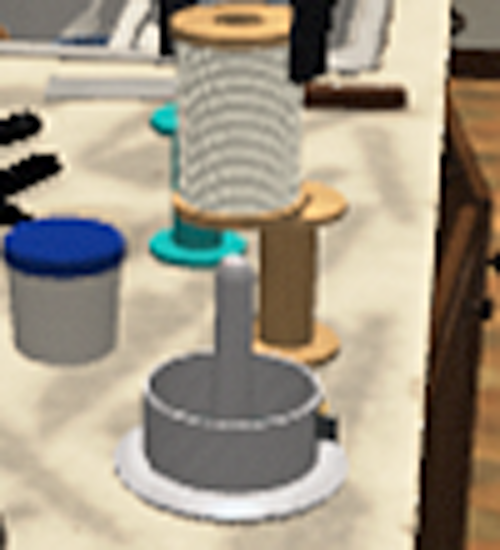

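```bash
python3 - <<'E'
from h import *
s=robot.camera("side"); hsv=cv2.cvtColor(s,cv2.COLOR_RGB2HSV)
for r in range(161,206,3): print(r,"".join("#" if h<22 and S>80 and v>90 else ("." if v>150 else (":" if v>80 else " ")) for h,S,v in hsv[r,318:365].astype(int)))
for r in (166,178,190,202): print(r, s[r,320:356].mean(1).astype(int).tolist())
for n,P in dict(top=[.458,.177,.222],bot=[.458,.177,.133]).items():
  q=[px("side",np.array(P)+.031*np.array([np.cos(a),np.sin(a),0])) for a in np.linspace(0,6.28,80)];print(n,np.min(q,0).round(1),np.max(q,0).round(1))
print(robot.get_obs()["position"])
E
```

```text
161 ..::    ######################         ::::....
164 ::.:  ########################        ::::.....
167 ....   ##:###################         ::::.....
170 ....   :.....................:       :.........
173 ...........:................::       :........:
176 ............::...............::: #.............
179 .........:...::..........:......:              
182 ..............:::.......................::::...
185 ..:::....:.....................................
188 ...........:...................................
191 ......::....:..................................
194 ......::.....::................................
197 ..........:.....:......:........######.........
200 ......###.....................###########......
203 ......: :###############################:......
166 [241, 219, 0, 28, 63, 69, 68, 107, 138, 145, 161, 168, 169, 171, 182, 184, 183, 182, 184, 183, 185, 179, 174, 171, 160, 156, 139, 92, 11, 16, 16, 15, 20, 12, 7, 66]
178 [185, 186, 186, 188, 176, 161, 176, 163, 154, 163, 168, 159, 165, 150, 142, 143, 143, 143, 144, 149, 156, 147, 163, 176, 173, 176, 173, 157, 177, 165, 104, 33, 42, 46, 45, 41]
190 [173, 175, 178, 170, 123, 121, 174, 149, 172, 195, 144, 131, 146, 150, 158, 166, 166, 166, 165, 166, 161, 158, 164, 144, 152, 169, 182, 180, 164, 165, 207, 222, 221, 222, 221, 223]
202 [204, 201, 202, 192, 123, 68, 84, 103, 124, 138, 136, 122, 137, 164, 170, 166, 178, 176, 175, 177, 174, 165, 154, 144, 130, 131, 141, 108, 71, 85, 154, 208, 206, 204, 195, 184]
top [324.5 161.3] [352.4 168.5]
bot [324.  197.7] [350.8 207.1]
[0.45828231 0.17350434 0.20393797]
```

```bash
python3 - <<'E'
from h import *
s=cv2.imread("pics/full1.png").astype(int).mean(2)
for r in(214,218,222): print(r,s[r,328:346].astype(int).tolist())
for x in(.455,.457,.459):
  for r,z in((218,.095),):
    print(x,px("side",[x-.0095,.176,z]).round(1),px("side",[x+.0095,.176,z]).round(1))
E
```

```text
214 [179, 176, 169, 167, 154, 123, 122, 133, 139, 144, 136, 130, 143, 152, 59, 74, 76, 80]
218 [177, 175, 174, 179, 165, 101, 100, 107, 106, 107, 107, 103, 127, 149, 66, 77, 81, 81]
222 [184, 186, 192, 210, 199, 107, 99, 106, 107, 107, 106, 104, 115, 118, 71, 80, 82, 80]
0.455 [342.3 217.6] [334.2 217. ]
0.457 [341.4 217.5] [333.4 216.9]
0.459 [340.6 217.5] [332.5 216.9]
```

```bash
python3 -m jog '{"dp":[[1,0,5],[1,0,10],[1,0,15],[1,0,19],[1,0,23],[1,0,27],[1,0,31],[1,0,35],[1,0,38]],"delta_rot":[[0,0,0],[0,0,0],[0,0,0],[0,0,0],[0,0,0],[0,0,0],[0,0,0],[0,0,0],[0,0,0]],"gripper":[0.1,0.1,0.1,0.1,0.1,0.1,0.1,0.1,0.1]}'
```

```text
time: 18.05
position: [0.4589, 0.1762, 0.1658]
tool_rot: [0.853, 0.522, 0.002, -0.002]
ft_force: [-0.0, 0.3, -0.8]
grip_width: 0.0608
grip_force: 30.3
```

No contact force with the bore 14 mm past the tip, so it is on the spindle. I'll keep lowering.

```bash
python3 -m jog '{"dp":[[0,0,8],[0,0,16],[0,0,24],[0,0,32],[0,0,40],[0,0,48],[0,0,56],[0,0,64],[0,0,70],[0,0,75],[0,0,78],[0,0,80]],"delta_rot":[[0,0,0],[0,0,0],[0,0,0],[0,0,0],[0,0,0],[0,0,0],[0,0,0],[0,0,0],[0,0,0],[0,0,0],[0,0,0],[0,0,0]],"gripper":[0.1,0.1,0.1,0.1,0.1,0.1,0.1,0.1,0.1,0.1,0.1,0.1]}'
```

```text
time: 19.25
position: [0.459, 0.1765, 0.086]
tool_rot: [0.853, 0.522, 0.002, -0.002]
ft_force: [-0.6, 0.3, -1.8]
grip_width: 0.0605
grip_force: 30.3
```

```bash
python3 -m jog '{"dp":[[0,0,1],[0,0,2],[0,0,3],[0,0,4],[0,0,5],[0,0,5],[0,0,5]],"delta_rot":[[0,0,0],[0,0,0],[0,0,0],[0,0,0],[0,0,0],[0,0,0],[0,0,0]],"gripper":[0.1,0.1,0.1,0.1,0.1,0.1,0.1]}'
```

```text
time: 19.95
position: [0.4589, 0.1765, 0.0811]
tool_rot: [0.853, 0.522, 0.002, -0.002]
ft_force: [-1.2, 0.3, -2.8]
grip_width: 0.0605
grip_force: 30.3
```

```bash
python3 -m jog '{"dp":[[0,0,0.5],[0,0,1],[0,0,1.5],[0,0,1.5],[0,0,1.5]],"delta_rot":[[0,0,0],[0,0,0],[0,0,0],[0,0,0],[0,0,0]],"gripper":[0.1,0.1,0.1,0.1,0.1]}'
```

```text
time: 20.45
position: [0.4589, 0.1766, 0.0804]
tool_rot: [0.853, 0.522, 0.002, -0.002]
ft_force: [-1.9, -0.9, 5.6]
grip_width: 0.0607
grip_force: 30.4
```

It touches the floor at the expected height (TCP at 80 mm, 5.6 N upward). I'll release it gently, rise and look.

```bash
python3 -m jog '{"dp":[[0,0,0],[0,0,0],[0,0,0],[0,0,0],[0,0,0],[0,0,-20],[0,0,-60],[0,0,-110],[0,0,-150],[-50,20,-150],[-100,40,-150],[-150,60,-150]],"delta_rot":[[0,0,0],[0,0,0],[0,0,0],[0,0,0],[0,0,0],[0,0,0],[0,0,0],[0,0,0],[0,0,0],[0,0,0],[0,0,0],[0,0,0]],"gripper":[0.5,0.7,0.9,1,1,1,1,1,1,1,1,1]}'
python3 -m jog '{"dp":[[-50,20,0],[-100,40,0],[-150,60,0],[-200,80,0],[-200,80,0],[-200,80,0]],"delta_rot":[[0,0,0],[0,0,0],[0,0,0],[0,0,0],[0,0,0],[0,0,0]],"gripper":[1,1,1,1,1,1]}'
python3 - <<'E'
from h import *
s=robot.camera("side"); im=robot.camera("top")
cv2.imwrite("pics/fin.png",np.hstack([cv2.resize(im[160:270,180:345],(450,300),interpolation=2),cv2.resize(s[170:290,250:390],(350,300),interpolation=2)])[:,:,::-1])
E
```

```text
time: 21.65
position: [0.445, 0.0254, 0.2296]
tool_rot: [0.852, 0.523, 0.003, -0.001]
ft_force: [1.2, -0.2, 0.7]
grip_width: 0.0868
grip_force: 0.0
time: 22.25
position: [0.4252, -0.1903, 0.2278]
tool_rot: [0.854, 0.52, 0.002, -0.001]
ft_force: [-0.6, -0.1, -0.6]
grip_width: 0.0872
grip_force: 0.0
```

View pics/fin.png

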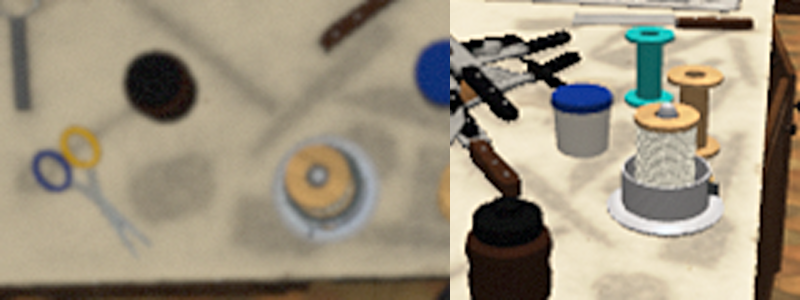

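The full spool is seated, with the spindle tip showing above its top flange (side crop about (667,112)). The bare spool stands clear on the worktop, and the tub, jar and scissors have not moved.

```bash
python3 -c "
from rig import robot
print(robot.hand_in())"
```

```text
the job is handed in; nothing more can be done
None
```

The job is handed in at about 22 s: the full spool sits fully down on the stand, the bare one stands clear on the worktop, and the tub, jar, scissors and turquoise spool were left where they were.

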